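# Load the sample bottles into the analyser rack in sequence

## Task

Move the four sample bottles from the row of coloured blocks into the white rack, one to a pocket: the bottle at the left end of the row of blocks, as seen from the robot, goes into the pocket next to the black end plate, and the others follow in the same sequence, so that the bottle from the right end of the row stands farthest from the black plate. Keep the bottles upright, set each one down without dropping it, and leave all four standing free on the pocket floors.

Things in the scene. Friction and masses are not known exactly. Their poses are not given: they have to be found in the camera images.
- bottle_blue: Upright white bottle with a blue cap, about 60 g: body 30 mm across, cap 36 mm across spanning 65 to 85 mm above the origin (centre of the flat underside; z up). Starts in the block of its cap's colour. Caps are 18 mm apart along the row: grip the cap from above with the fingers fore and aft, across the row (along the block's x).
- bottle_red: Upright white bottle with a red cap, about 60 g: body 30 mm across, cap 36 mm across spanning 65 to 85 mm above the origin (centre of the flat underside; z up). Starts in the block of its cap's colour. Caps are 18 mm apart along the row: grip the cap from above with the fingers fore and aft, across the row (along the block's x).
- bottle_yellow: Upright white bottle with a yellow cap, about 60 g: body 30 mm across, cap 36 mm across spanning 65 to 85 mm above the origin (centre of the flat underside; z up). Starts in the block of its cap's colour. Caps are 18 mm apart along the row: grip the cap from above with the fingers fore and aft, across the row (along the block's x).
- bottle_green: Upright white bottle with a green cap, about 60 g: body 30 mm across, cap 36 mm across spanning 65 to 85 mm above the origin (centre of the flat underside; z up). Starts in the block of its cap's colour. Caps are 18 mm apart along the row: grip the cap from above with the fingers fore and aft, across the row (along the block's x).
- block_blue: Blue fixed one-place block, 52 x 52 x 35 mm, open pocket 42 x 42 mm, its floor 5 mm above the origin (centre of underside, 6 mm above the table). The four blocks make one straight row at 54 mm pitch, in any colour order. x: across the row, away from the robot; y: along the row to the robot's left (within 0.3 rad of world y). Left is +y.
- block_red: Red fixed one-place block, 52 x 52 x 35 mm, open pocket 42 x 42 mm, its floor 5 mm above the origin (centre of underside, 6 mm above the table). The four blocks make one straight row at 54 mm pitch, in any colour order. x: across the row, away from the robot; y: along the row to the robot's left (within 0.3 rad of world y). Left is +y.
- block_yellow: Yellow fixed one-place block, 52 x 52 x 35 mm, open pocket 42 x 42 mm, its floor 5 mm above the origin (centre of underside, 6 mm above the table). The four blocks make one straight row at 54 mm pitch, in any colour order. x: across the row, away from the robot; y: along the row to the robot's left (within 0.3 rad of world y). Left is +y.
- block_green: Green fixed one-place block, 52 x 52 x 35 mm, open pocket 42 x 42 mm, its floor 5 mm above the origin (centre of underside, 6 mm above the table). The four blocks make one straight row at 54 mm pitch, in any colour order. x: across the row, away from the robot; y: along the row to the robot's left (within 0.3 rad of world y). Left is +y.
- rack: White fixed rack, 58 mm (x, across) by 222 mm (y, along the row, to the robot's left, within 0.3 rad of world y), 35 mm tall. Four open pockets at x = 0, y = -81, -27, +27, +81 mm, each 48 x 49 mm inside, walls 5 mm, floor 5 mm above the origin (centre of underside, on the table).
- end_black: Black end plate, 58 x 16 x 35 mm, fixed against one end of the white rack, at rack y = +120 or -120 mm (the other end has a white plate). Marks the rack's starting end. Origin: centre of its underside.
There are look-alikes about, which are no part of the job. Of the things shaped like the rack, the white one is meant.

How it is judged:
By the outcome, as a careful person would: the job done as asked, in the order asked, and still so for the second after the job is handed in, with the robot touching nothing.
It also fails if it takes over 120 s, if anything falls off the work surface, if the arm or the gripper's body presses on something with over 40 N, if the wrist force passes 120 N, or if a joint passes its speed limit or range.

## Robot

A 6-joint arm with a two-finger parallel gripper is mounted at the origin on the work surface. World frame = base frame: x ahead of the robot, y to its left, z up, the work surface at z = 0. Lengths are in m, angles in rad, forces in N, time in s.
With the tool pointing down it reaches from about 0.275 to 0.725 m from the base axis. Payload 15.9 kg.
Tool frame: the origin (TCP) lies midway between the tips of the shut fingers; the grasp point (between the pads) lies 19 mm behind it (env.grip_depth is the distance from the TCP to the grasp point, in m); z points along the fingers, x is the direction in which the jaws open and shut, and the axes are right-handed (so a half turn about z gives the same grasp; the last joint's range is limited). The gripper opens to 85 mm and grips with 20 to 120 N. Pads are 22 mm wide; open, the fingers measure 114 mm over their backs; the gripper's body (76 mm by 85 mm) begins 54 mm behind the grasp point. The pads swing forward as they close: fully open they stand 13 mm farther back than shut.
Start: joints at [1.195, 0.213, -0.034, 1.323, 0, 1.571], TCP at [0.184, 0.465, 0.198] pointing down, gripper open.
Joint ranges: [-2.98, 2.98], [-0.74, 1.72], [-1.14, 1.35], [-2.1, 2.04], [-1.57, 1.44], [-3.14, 3.14]. Speed limits (rad/s): [1.89, 1.89, 2.39, 2.57, 3.14, 3.14].

## Interface

Orientations are given as a unit quaternion [w, x, y, z].
In Python, from cell import sensors, vision, order, env gives the robot as it stands. The module is installed in compiled form; this text tells all that it offers.
- The arm moves only by the tool move_arm, never from a script. Its arguments are lists of equal length, an entry for each row: "turn": the turn, a rotation vector about the tool's x, y, z in rad, a list of three; "translation": the shift along the tool's x, y, z in mm, a list of three; "jaw": the closure in counts, from 0 (fully open) to 255 (shut). A call has 1 to 12 rows; each row shifts and turns the pose as measured when the row begins, along the tool's axes as they then stand; what a row does not reach is not made up. A row lasts 1/12 s, in which the tool goes at most 41.7 mm and 7.16 degrees, less where a joint would pass 70% of its speed; a pose out of reach is approached as far as the arm can. A call with a gripper value outside its range is refused whole. The fingers move at their own pace and stop on an object; the grip force is fixed at half the most. Time passes only in rows, so rows that do not move let the fingers close. It gives the time, the measured TCP pose, the force and the opening at its end, in the units of the state.
- sensors.read_state(): the state, without advancing time (a new reading comes with each control period).
- vision.get_image(name): name is "scene" or "side" or "wrist"; returns the picture (384x512x3 uint8, red, green, blue); there is no depth.
- vision.camera_model(name): a dict with "camera_matrix" (3x3 intrinsics, pixels), "T" (4x4, takes a point from camera to world coordinates); the wrist camera has in their place "tool_from_camera" (4x4, takes a point from camera to tool coordinates, whose origin is the TCP and whose axes are the tool frame's). Camera axes: x right, y down, z forward; pixel columns grow to the right and rows downward; lengths in m; the calibration is good to about 2 mm. The wrist camera is an equidistant fisheye: a pixel r from the principal point sees the ray r / f radians off the axis. A picture is of the moment at which its call begins: read the wrist's pose just before it. camera_model takes no time and is no camera call.
- order.hand_in(): hands the job in, once; it reports no verdict.
The state is a dict: "time": time; "q": joint angles; "dq": joint speeds; "joint_torque": joint torques, N m; "position": TCP position; "tcp_rot": TCP orientation; "wrist_force": force on the tool from outside, world axes, zero at the start; "ft_torque": the same for the moment, N m; "opening": finger opening in m.
Only numpy, scipy, OpenCV 4.12 (cv2) and the standard library are available. Lean on these libraries where they do the work, as an engineer would, in place of code of your own. Each camera call takes 0.05 s, during which the arm holds its last target. There are 200 camera calls.

## Working session

There is one attempt and no reset: what is moved stays moved. The work goes in short steps, Python scripts to look and compute and a tool call to move; the robot and the scene stay as the last step left them, time stands still between calls to the robot, and variables do not carry over. Pictures are saved under pics/ and viewed, about 12 in all and at most 16, crops included, and the job is handed in when it is done.

Besides the shell and the picture viewer there is one more tool, called after "Emit:" as name(argument=value, ...) on one line, values as JSON. move_arm: Moves the arm, as the interface text tells. Its arguments: {"type":"object","properties":{"turn":{"type":"array","items":{"type":"array","items":{"type":"number"}}},"translation":{"type":"array","items":{"type":"array","items":{"type":"number"}}},"jaw":{"type":"array","items":{"type":"number"}}},"required":["turn","translation","jaw"]}

```bash
mkdir -p pics; python3 - <<'E'
from cell import sensors, vision, env
import cv2, numpy as np
np.set_printoptions(precision=4,suppress=True)
s=sensors.read_state(); print(s['time'],s['position'],s['tcp_rot'],s['opening'],s['wrist_force'],env.grip_depth)
for n in ['scene','side','wrist']:
    im=vision.get_image(n); cv2.imwrite(f'pics/{n}0.png',im[:,:,::-1]); print(n,vision.camera_model(n))
E
```

```text
0.0 [0.1834 0.4648 0.1976] [ 0.0003  0.8267  0.5626 -0.0005] 0.08555433882815948 [-0.0592 -0.4463  0.375 ] 0.0187
scene {'camera_matrix': array([[391.5361,   0.    , 254.7023],
       [  0.    , 391.5361, 191.4471],
       [  0.    ,   0.    ,   1.    ]]), 'T': array([[-0.3642,  0.568 , -0.7381,  1.1959],
       [ 0.9313,  0.2135, -0.2953,  0.1868],
       [-0.0101, -0.7949, -0.6067,  0.6442],
       [ 0.    ,  0.    ,  0.    ,  1.    ]])}
side {'camera_matrix': array([[492.4723,   0.    , 254.0454],
       [  0.    , 492.4723, 180.1724],
       [  0.    ,   0.    ,   1.    ]]), 'T': array([[ 0.9269, -0.2181,  0.3055, -0.0037],
       [-0.3751, -0.5083,  0.7752, -1.2663],
       [-0.0138, -0.8331, -0.553 ,  0.896 ],
       [ 0.    ,  0.    ,  0.    ,  1.    ]])}
wrist {'camera_matrix': array([[297.3186,   0.    , 255.4909],
       [  0.    , 297.3186, 187.6199],
       [  0.    ,   0.    ,   1.    ]]), 'tool_from_camera': array([[ 1.    ,  0.0004, -0.0002, -0.0004],
       [-0.0003,  0.9508,  0.3099, -0.0805],
       [ 0.0003, -0.3099,  0.9508, -0.1754],
       [ 0.    ,  0.    ,  0.    ,  1.    ]])}
```

View pics/scene0.png

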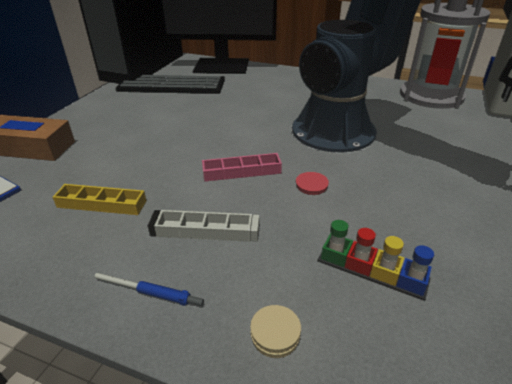

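View pics/wrist0.png

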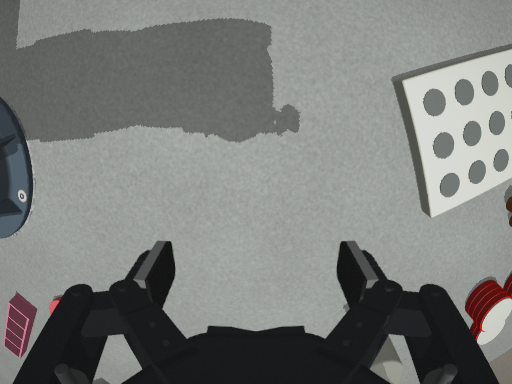

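The scene picture shows the white rack at (205,225) with its black plate at the left end (155,222). Image right is +y. The look-alike racks are yellow (100,198) and pink (242,166). The row, from left (+y), is blue (417,270), yellow (390,258), red (364,247), green (338,238). The wrist view shows none of these usefully. Next I'll take an enlarged crop and the side view to confirm.

```bash
python3 - <<'E'
import cv2,numpy as np
a=cv2.imread('pics/scene0.png'); b=cv2.imread('pics/side0.png')
c=a[190:300,140:440]; c=cv2.resize(c,None,fx=2.66,fy=2.66,interpolation=cv2.INTER_CUBIC); cv2.imwrite('pics/crop1.png',c)
E
```

```text
(no output)
```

View pics/crop1.png

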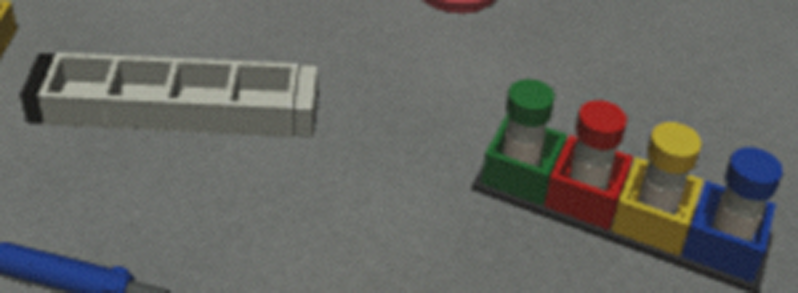

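View pics/side0.png

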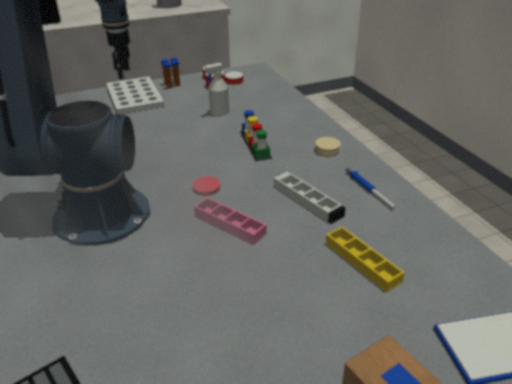

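The crop confirms both: the white rack has black at its left (-y) end and a white plate at the other. The row from -y to +y is green, red, yellow, blue. The side view agrees: black end at (336,213), blue at the far end (248,116). Now rough positions.

```bash
cat > h.py <<'E'
import numpy as np, cv2
from scipy.spatial.transform import Rotation as R
from cell import sensors, vision
np.set_printoptions(precision=4,suppress=True)
def cast(o,d,z): return o+d*((z-o[2])/d[2])
def fixed(n,uv,z):
    m=vision.camera_model(n); d=np.linalg.inv(m['camera_matrix'])@[*uv,1]
    return cast(m['T'][:3,3],m['T'][:3,:3]@d,z)
def rot(s): w,x,y,z=s['tcp_rot']; return R.from_quat([x,y,z,w])
def wrist(s,uv,z):
    m=vision.camera_model('wrist'); K=m['camera_matrix']; T=m['tool_from_camera']
    a=(np.array(uv)-K[:2,2])/K[0,0]; t=np.linalg.norm(a)
    d=np.r_[a/t*np.sin(t),np.cos(t)]
    r=rot(s); return cast(s['position']+r.apply(T[:3,3]),r.apply(T[:3,:3]@d),z)
def go(p,yaw=None,s=None):
    """tool-frame translation (mm) and turn (rad, rotvec) to reach TCP p, pointing down, tool x at yaw (mod pi)"""
    s=s or sensors.read_state(); r=rot(s)
    tr=r.inv().apply(np.array(p)-s['position'])*1000
    out=[tr]
    if yaw is not None:
        x=r.apply([1,0,0]); c=np.arctan2(x[1],x[0]); dy=(yaw-c+np.pi/2)%np.pi-np.pi/2; yy=c+dy
        X=np.array([np.cos(yy),np.sin(yy),0]);Z=np.array([0,0,-1.]);Y=np.cross(Z,X)
        out.append((r.inv()*R.from_matrix(np.c_[X,Y,Z])).as_rotvec())
    return out
E
python3 - <<'E'
from h import *
f=lambda u,v:(u/2.66+140,v/2.66+190)
for n,p in dict(green=(530,101),red=(602,124),yellow=(674,147),blue=(753,173)).items(): print(n,fixed('scene',f(*p),.086))
for p in [(53,55),(41,95),(318,67),(316,101),(295,65),(296,99)]: print(fixed('scene',f(*p),.035))
E
```

```text
green [0.5718 0.1261 0.086 ]
red [0.578  0.1827 0.086 ]
yellow [0.5839 0.2364 0.086 ]
blue [0.5908 0.2923 0.086 ]
[ 0.6069 -0.2964  0.035 ]
[ 0.657  -0.2769  0.035 ]
[ 0.5373 -0.0651  0.035 ]
[ 0.5796 -0.0508  0.035 ]
[ 0.5421 -0.0853  0.035 ]
[ 0.5834 -0.0679  0.035 ]
```

```bash
python3 - <<'E'
from h import *
print(*go([.581,.24,.26],-.114))
E
```

```text
[-63.298  452.3806 -62.2206] [0.0005 0.0007 1.309 ]
```

Emit:
move_arm(turn=[[0,0,0],[0,0,0],[0,0,0],[0,0,0],[0,0,0],[0,0,0],[0,0,0],[0,0,0],[0,0,0],[0,0,0],[0,0,0],[0,0,0]], translation=[[0,0,-31],[0,0,-31],[-6,35,0],[-6,35,0],[-6,35,0],[-6,35,0],[-6,35,0],[-6,35,0],[-6,35,0],[-6,35,0],[-6,35,0],[-6,35,0]], jaw=[0,0,0,0,0,0,0,0,0,0,0,0])

```text
time: 1.15
position: [0.4943, 0.2744, 0.2603]
tcp_rot: [0.001, 0.824, 0.567, -0.003]
wrist_force: [0.1, 0.9, 0.4]
opening: 0.0854
```

Emit:
move_arm(turn=[[0,0,0.12],[0,0,0.12],[0,0,0.12],[0,0,0.12],[0,0,0.12],[0,0,0.12],[0,0,0.12],[0,0,0.12],[0,0,0.12],[0,0,0.12],[0,0,0.11],[0,0,0]], translation=[[0,0,0],[0,0,0],[0,0,0],[0,0,0],[0,0,0],[0,0,0],[0,0,0],[0,0,0],[0,0,0],[0,0,0],[0,0,0],[0,0,0]], jaw=[0,0,0,0,0,0,0,0,0,0,0,0])

```text
time: 2.15
position: [0.5, 0.2671, 0.2546]
tcp_rot: [0.006, 0.997, -0.08, -0.005]
wrist_force: [-1.0, 0.5, 0.3]
opening: 0.0853
```

```bash
python3 - <<'E'
from h import *
s=sensors.read_state(); print(s['time'],s['position'],s['tcp_rot'],s['q'])
im=vision.get_image('wrist'); cv2.imwrite('pics/wrist1.png',cv2.resize(im[:,:,::-1],None,fx=1.5,fy=1.5))
print(*go([.581,.24,.26],-.114,s))
E
```

```text
2.15 [0.5    0.2671 0.2546] [ 0.0056  0.9968 -0.08   -0.005 ] [ 0.4931  0.3755  0.3275  1.5373 -0.0041  2.224 ]
[84.1836 13.9038 -6.0429] [ 0.0118  0.0093 -0.0461]
```

View pics/wrist1.png

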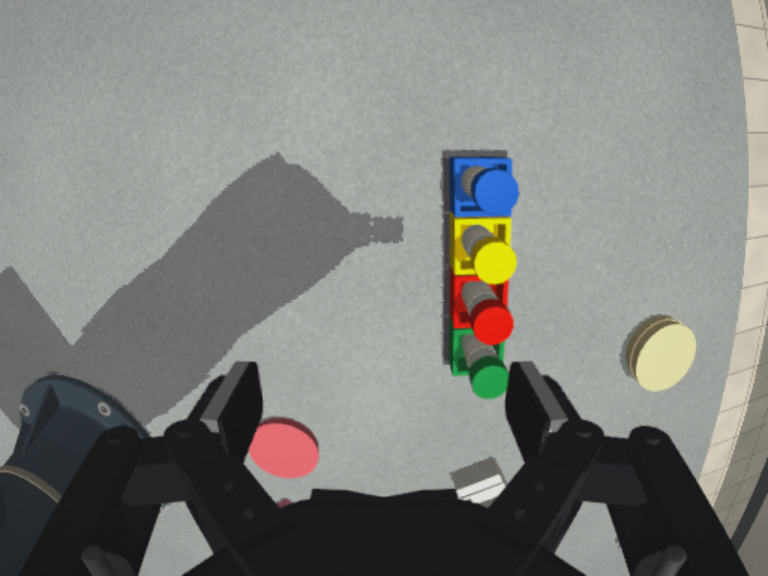

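The wrist view shows cap centres (×1.5 scale) at blue (496,190), yellow (495,263), red (492,325) and green (489,381).

```bash
python3 - <<'E'
from h import *
s=sensors.read_state()
im=cv2.imread('pics/wrist1.png')
P=[]
for n,u in dict(blue=(496,190),yellow=(495,263),red=(492,325),green=(489,381)).items():
    # cap: similarly coloured bright blob around the seed
    mask=np.zeros((im.shape[0]+2,im.shape[1]+2),np.uint8); cv2.floodFill(im.copy(),mask,u,0,(22,)*3,(22,)*3,4|(255<<8)|cv2.FLOODFILL_FIXED_RANGE|cv2.FLOODFILL_MASK_ONLY)
    c=cv2.moments(mask,True); uv=(c['m10']/c['m00']-1,c['m01']/c['m00']-1)
    print(n,c['m00'],uv,wrist(s,np.array(u)/1.5,.095),wrist(s,np.array(uv)/1.5,.095)); P.append(wrist(s,np.array(u)/1.5,.095)[:2])
P=np.array(P); d=P[0]-P[3]; print(np.arctan2(-d[0],d[1]),np.linalg.norm(d)/3, P.mean(0))
print(*go([*P[0],.2],-.1))
E
```

```text
blue 4786.0 (430.4776431257835, 244.25658169661511) [0.589  0.2958 0.095 ] [0.5334 0.2604 0.095 ]
yellow 3971.0 (419.44220599345255, 279.4809871568874) [0.5829 0.2379 0.095 ] [0.5212 0.2332 0.095 ]
red 3782.0 (415.0933368588049, 298.4386567953464) [0.5767 0.1842 0.095 ] [0.5157 0.2178 0.095 ]
green 3558.0 (409.4609331084879, 310.4294547498595) [0.5713 0.1296 0.095 ] [0.5099 0.2081 0.095 ]
-0.10608913436366206 0.0557239651591325 [0.58   0.2119]
[ 84.0081 -42.6075  53.2124] [ 0.0118  0.0095 -0.0534]
```

Emit:
move_arm(turn=[[0.012,0.0095,-0.055],[0,0,0],[0,0,0],[0,0,0],[0,0,0],[0,0,0]], translation=[[0,0,0],[28,-13,18],[28,-13,18],[28,-13,18],[0,0,25],[0,0,0]], jaw=[0,0,0,0,0,0])

```text
time: 2.7
position: [0.5915, 0.3005, 0.1737]
tcp_rot: [-0.001, 0.999, -0.033, 0.002]
wrist_force: [-1.9, -1.6, -0.1]
opening: 0.0853
```

```bash
python3 - <<'E'
from h import *
s=sensors.read_state(); print(s['time'],s['position'])
im=vision.get_image('wrist'); cv2.imwrite('pics/wrist2.png',im[:,:,::-1])
print(*go([.589,.293,.066],-.11,s))
E
```

```text
2.7 [0.5915 0.3005 0.1737]
[ -2.3351   7.9575 107.656 ] [-0.0027 -0.0032  0.0442]
```

View pics/wrist2.png

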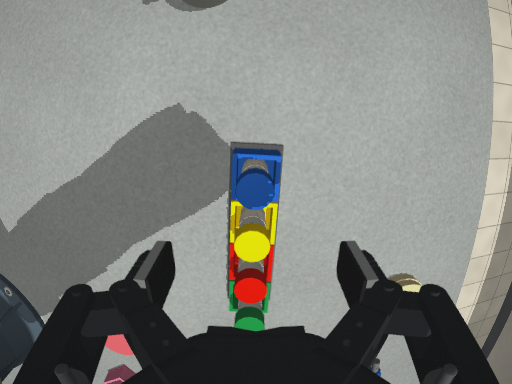

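The blue cap's centre is at (255,188), yellow at (252,244) and red at (250,289).

```bash
python3 - <<'E'
from h import *
s=sensors.read_state()
for u in [(255,188),(252,244),(250,289)]: print(wrist(s,u,.095))
E
```

```text
[0.5906 0.2964 0.095 ]
[0.5838 0.239  0.095 ]
[0.5777 0.1836 0.095 ]
```

Emit:
move_arm(turn=[[-0.003,-0.003,0.044],[0,0,0],[0,0,0],[0,0,0],[0,0,0],[0,0,0],[0,0,0]], translation=[[-1,5.5,0],[0,0,26],[0,0,26],[0,0,26],[0,0,18],[0,0,6],[0,0,0]], jaw=[0,0,0,0,0,0,0])

```text
time: 3.33
position: [0.5919, 0.2965, 0.0862]
tcp_rot: [-0.004, 0.999, -0.047, 0.007]
wrist_force: [-0.5, 0.1, -0.0]
opening: 0.0853
```

```bash
python3 - <<'E'
from h import *
print(*go([.590,.295,.066],-.11))
E
```

```text
[-2.0673  1.8242 20.1759] [-0.0083 -0.0138  0.0154]
```

Emit:
move_arm(turn=[[-0.008,-0.014,0.015],[0,0,0],[0,0,0]], translation=[[-2,2,10],[0,0,10],[0,0,0]], jaw=[0,0,0])

```text
time: 3.58
position: [0.5913, 0.2956, 0.0701]
tcp_rot: [-0.001, 0.999, -0.054, 0.002]
wrist_force: [-0.0, -0.6, -0.9]
opening: 0.0858
```

```bash
python3 - <<'E'
from h import *
print(*go([.590,.295,.066],-.11))
E
```

```text
[-1.233   0.7298  4.129 ] [-0.0027 -0.0033  0.0012]
```

Emit:
move_arm(turn=[[-0.003,-0.003,0],[0,0,0],[0,0,0],[0,0,0],[0,0,0],[0,0,0],[0,0,0],[0,0,0],[0,0,0],[0,0,0]], translation=[[-1,1,4],[0,0,1],[0,0,0],[0,0,0],[0,0,0],[0,0,0],[0,0,0],[0,0,0],[0,0,0],[0,0,0]], jaw=[0,0,255,255,255,255,255,255,255,255])

```text
time: 4.42
position: [0.5914, 0.2952, 0.067]
tcp_rot: [-0.0, 0.999, -0.054, 0.001]
wrist_force: [-0.3, -0.1, 0.1]
opening: 0.0003
```

```bash
python3 - <<'E'
from h import *
s=sensors.read_state(); print(s['position'],s['opening'],s['wrist_force'],s['ft_torque'],rot(s).as_matrix()[:,2])
E
```

```text
[0.5914 0.2952 0.067 ] 0.0002587251522514053 [-0.34   -0.0949  0.0806] [ 0.0036 -0.0679  0.0021] [ 0.0027  0.0007 -1.    ]
```

The jaws shut fully, so they missed the cap. I'll look.

```bash
python3 - <<'E'
from h import *
a=vision.get_image('wrist')[:,:,::-1]; b=vision.get_image('scene')[:,:,::-1]
c=cv2.resize(b[180:320,290:490],(549,384),interpolation=cv2.INTER_CUBIC)
im=np.hstack([a[:,100:400],c]); cv2.imwrite('pics/w3.png',cv2.resize(im,(800,int(384*800/im.shape[1]))))
E
```

```text
(no output)
```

View pics/w3.png

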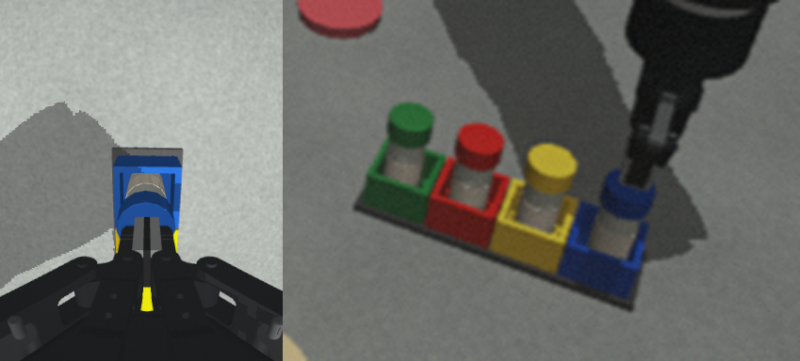

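```bash
python3 - <<'E'
from h import *
a=vision.get_image('wrist')[:,:,::-1][140:330,180:320]; b=vision.get_image('scene')[:,:,::-1][190:300,380:460]
r=lambda i:cv2.resize(i,(int(i.shape[1]*560/i.shape[0]),560),interpolation=cv2.INTER_CUBIC)
im=np.hstack([r(a),r(b)]); print(im.shape); cv2.imwrite('pics/w4.png',im[:,:800])
E
```

```text
(560, 819, 3)
```

View pics/w4.png

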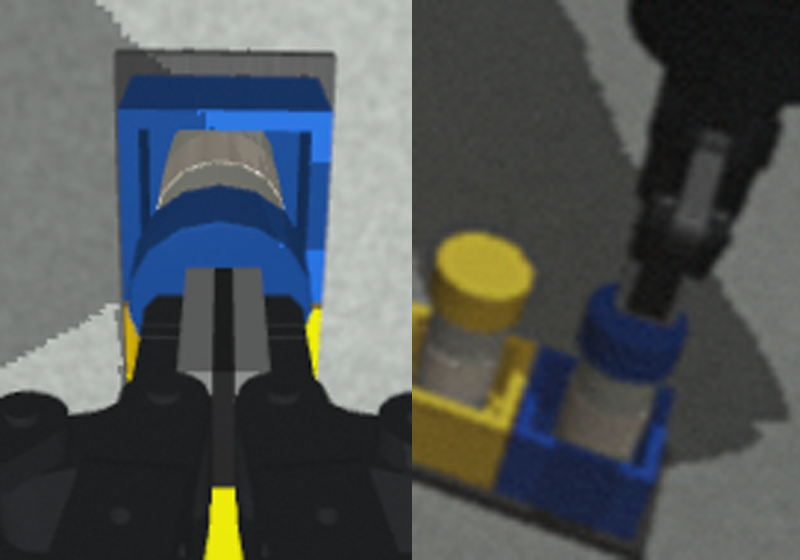

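```bash
python3 - <<'E'
from h import *
s=sensors.read_state(); p=s['position']; print(p)
m=vision.camera_model('scene'); 
for z in (.067,.08,.096,.105):
    q=np.linalg.inv(m['T'])@[p[0],p[1],z,1]; q=m['camera_matrix']@q[:3]; q=q[:2]/q[2]; print(z,q,'in crop',(q-[380,190])*5.09+[412,0])
E
```

```text
[0.5913 0.2952 0.067 ]
0.067 [422.2357 262.4107] in crop [626.9797 368.5705]
0.08 [423.9141 257.8025] in crop [635.5228 345.1149]
0.096 [426.0285 251.9973] in crop [646.285  315.5664]
0.105 [427.2422 248.6651] in crop [652.4626 298.6053]
```

Both cameras put the shut fingertips about 30–35 mm above the reported TCP, just over the cap top. So the real fingertip height differs from the reading. I'll reopen, go down about 31 mm in small steps watching the force, and close again.

Emit:
move_arm(turn=[[0,0,0],[0,0,0],[0,0,0],[0,0,0],[0,0,0],[0,0,0],[0,0,0],[0,0,0],[0,0,0],[0,0,0]], translation=[[0,0,0],[0,0,0],[0,0,0],[0,0,0],[0,0,0],[0,0,0],[0,0,8],[0,0,8],[0,0,8],[0,0,0]], jaw=[0,0,0,0,0,0,0,0,0,0])

```text
time: 5.45
position: [0.5914, 0.2952, 0.0403]
tcp_rot: [-0.0, 0.999, -0.054, 0.001]
wrist_force: [-0.5, -0.0, -0.4]
opening: 0.0855
```

Emit:
move_arm(turn=[[0,0,0],[0,0,0],[0,0,0]], translation=[[0,0,6],[0,0,6],[0,0,0]], jaw=[0,0,0])

```text
time: 5.7
position: [0.5908, 0.2949, 0.026]
tcp_rot: [-0.0, 0.999, -0.054, 0.001]
wrist_force: [-0.6, 0.2, -0.0]
opening: 0.0858
```

```bash
python3 - <<'E'
from h import *
s=sensors.read_state(); print(s['position'],s['opening'],s['wrist_force'])
a=vision.get_image('wrist')[:,:,::-1]; b=vision.get_image('scene')[:,:,::-1][170:310,360:480]
r=lambda i:cv2.resize(i,(int(i.shape[1]*440/i.shape[0]),440),interpolation=cv2.INTER_CUBIC)
im=np.hstack([r(a[:,80:430]),r(b)]); cv2.imwrite('pics/w5.png',im[:,:800])
E
```

```text
[0.5908 0.2949 0.026 ] 0.0858323965844765 [-0.6105  0.1643 -0.0377]
```

View pics/w5.png

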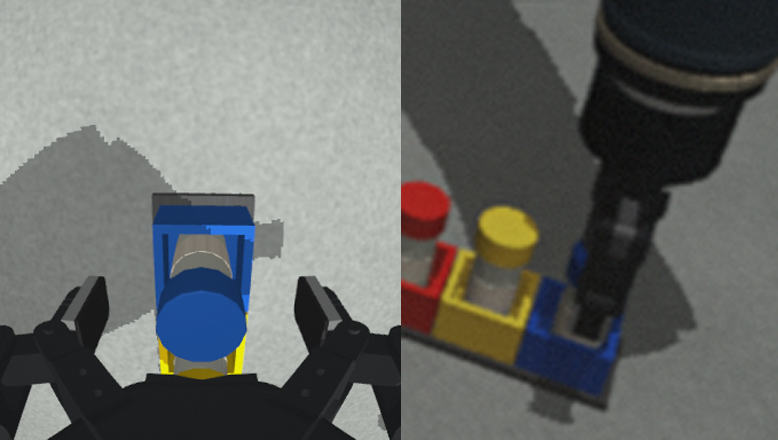

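```bash
python3 - <<'E'
from h import *
s=sensors.read_state(); p=s['position']; print(p)
print('cap',wrist(s,(256.3,275),.095))
m=vision.camera_model('scene'); 
for z in (.026,.035,.045,.055,.065):
  q=np.linalg.inv(m['T'])@[p[0]+.045,p[1]-.005,z,1]; q=m['camera_matrix']@q[:3]; q=q[:2]/q[2]; print(z,(q-[360,170])*3.143+[401,0])
E
```

```text
[0.5912 0.2951 0.0271]
cap [0.5909 0.2995 0.095 ]
0.026 [567.6981 384.9997]
0.035 [571.1613 375.6015]
0.045 [575.0687 364.9978]
0.055 [579.0402 354.2202]
0.065 [583.0774 343.2644]
```

The open fingertips are at z≈0.07, confirming the ~30 mm offset. The cap is centred between the fingers. I'll raise 4 mm and close.

Emit:
move_arm(turn=[[0,0,0],[0,0,0],[0,0,0],[0,0,0],[0,0,0],[0,0,0],[0,0,0],[0,0,0],[0,0,0],[0,0,0]], translation=[[0,-2,-4],[0,0,0],[0,0,0],[0,0,0],[0,0,0],[0,0,0],[0,0,0],[0,0,0],[0,0,0],[0,0,0]], jaw=[0,0,255,255,255,255,255,255,255,255])

```text
time: 6.63
position: [0.5925, 0.298, 0.0337]
tcp_rot: [-0.001, 0.999, -0.054, 0.002]
wrist_force: [0.0, 1.1, 0.6]
opening: 0.034
```

Gripped: 34 mm opening. Now lift.

Emit:
move_arm(turn=[[0,0,0],[0,0,0],[0,0,0],[0,0,0],[0,0,0],[0,0,0]], translation=[[0,0,-8],[0,0,-20],[0,0,-30],[0,0,-30],[0,0,-20],[0,0,0]], jaw=[255,255,255,255,255,255])

```text
time: 7.13
position: [0.5899, 0.2966, 0.1465]
tcp_rot: [0.0, 0.999, -0.054, 0.0]
wrist_force: [0.4, -0.1, 1.0]
opening: 0.0341
```

```bash
python3 - <<'E'
from h import *
s=sensors.read_state(); print(s['opening'],s['wrist_force']); print(*go([.6206,-.2592,.15],.29))
E
```

```text
0.03413335592097613 [ 0.3782 -0.0668  1.04  ]
[ 90.5252 549.2589  -3.315 ] [ 0.0004 -0.0005 -0.3982]
```

Emit:
move_arm(turn=[[0,0,0],[0,0,0],[0,0,0],[0,0,0],[0,0,0],[0,0,0],[0,0,0],[0,0,0],[0,0,0],[0,0,0],[0,0,0],[0,0,0]], translation=[[2,12,0],[4,22,0],[5,32,0],[5,32,0],[5,32,0],[5,32,0],[5,32,0],[5,32,0],[5,32,0],[5,32,0],[5,32,0],[5,32,0]], jaw=[255,255,255,255,255,255,255,255,255,255,255,255])

```text
time: 8.13
position: [0.6022, -0.0774, 0.141]
tcp_rot: [0.0, 0.999, -0.05, -0.003]
wrist_force: [0.5, -0.4, 0.0]
opening: 0.0339
```

Emit:
move_arm(turn=[[0,0,0],[0,0,0],[0,0,0],[0,0,0],[0,0,0],[0,0,0],[0,0,-0.1],[0,0,-0.1],[0,0,-0.1],[0,0,-0.1],[0,0,0]], translation=[[5,32,0],[5,32,0],[5,32,0],[5,25,0],[4,15,0],[0,0,0],[0,0,0],[0,0,0],[0,0,0],[0,0,0],[0,0,0]], jaw=[255,255,255,255,255,255,255,255,255,255,255])

```text
time: 9.05
position: [0.601, -0.2334, 0.1324]
tcp_rot: [-0.002, 0.988, 0.152, -0.009]
wrist_force: [-0.5, 0.1, 0.6]
opening: 0.0342
```

```bash
python3 - <<'E'
from h import *
s=sensors.read_state(); print(s['position'],s['tcp_rot'],s['opening'],s['wrist_force']); print(*go([.6206,-.2592,.15],.29))
im=vision.get_image('wrist'); cv2.imwrite('pics/w6.png',cv2.resize(im[:,:,::-1],None,fx=1.5,fy=1.5))
E
```

```text
[ 0.601  -0.2334  0.1324] [-0.0024  0.9883  0.1522 -0.0091] 0.03417036465508678 [-0.5487  0.1328  0.5701]
[ 10.5856  30.3744 -18.0231] [-0.0074  0.0173  0.0157]
```

View pics/w6.png

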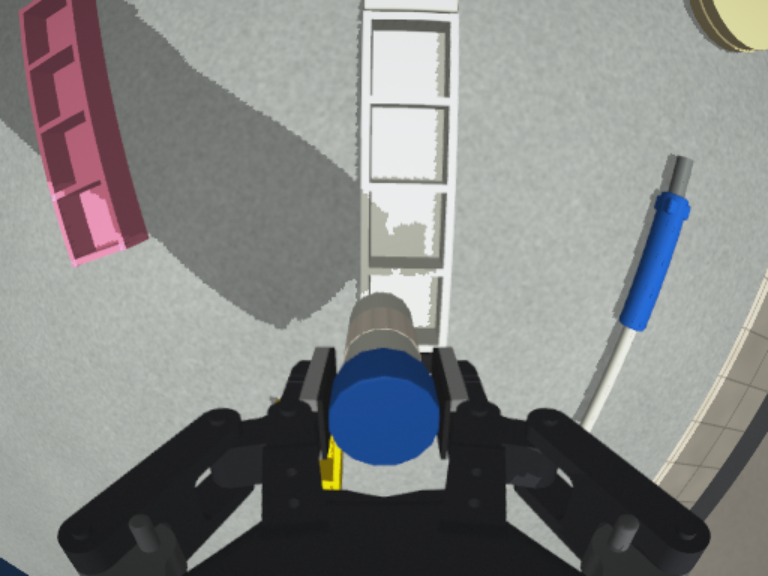

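The wrist view shows the white rack ahead. Its divider tops are at about (410,103), (408,185) and (406,268), and its white end is at (411,12). The bottle hangs upright between the fingers.

```bash
python3 - <<'E'
from h import *
s=sensors.read_state(); P=[]
for c,(l,r,y) in dict(p111=(366,457,12),p54=(364,456,103),p0=(363,453,185),m54=(362,450,268)).items():
    a=wrist(s,np.array([l,y])/1.5,.035); b=wrist(s,np.array([r,y])/1.5,.035); m=(a+b)/2; print(c,a[:2],b[:2],m[:2],np.linalg.norm(a-b)); P.append(m)
P=np.array(P); d=P[0]-P[3]; print('yaw',np.arctan2(-d[0],d[1]), np.linalg.norm(np.diff(P,axis=0),axis=1))
yaw=np.arctan2(-d[0],d[1]); ax=np.array([-np.sin(yaw),np.cos(yaw)])
c=(P[:,:2]-np.outer([.111,.054,0,-.054],ax)).mean(0); print('centre',c,[c+k*ax for k in (-.081,-.027,.027,.081)])
b=wrist(s,np.array([380,318])/1.5,.035);print(b)
E
```

```text
p111 [ 0.5405 -0.0824] [ 0.5928 -0.065 ] [ 0.5667 -0.0737] 0.05514065189309831
p54 [ 0.5566 -0.1383] [ 0.6093 -0.1212] [ 0.583  -0.1298] 0.05540860753073808
p0 [ 0.5708 -0.1868] [ 0.6233 -0.17  ] [ 0.5971 -0.1784] 0.05521102931061815
m54 [ 0.5853 -0.2377] [ 0.639  -0.2207] [ 0.6121 -0.2292] 0.05631016846616837
yaw 0.28433802836544236 [0.0584 0.0506 0.053 ]
centre [ 0.5975 -0.1794] [array([ 0.6202, -0.2571]), array([ 0.6051, -0.2053]), array([ 0.5899, -0.1535]), array([ 0.5748, -0.1016])]
[ 0.6063 -0.2671  0.035 ]
```

```bash
python3 - <<'E'
from h import *
print(*go([.6203,-.2585,.13],.285))
E
```

```text
[11.0606 29.7913  1.9324] [-0.0073  0.0175  0.0148]
```

Emit:
move_arm(turn=[[-0.007,0.0175,0.015],[0,0,0],[0,0,0],[0,0,0],[0,0,0]], translation=[[4,10,0],[4,10,0],[3,10,0],[0,0,0],[0,0,0]], jaw=[255,255,255,255,255])

```text
time: 9.52
position: [0.621, -0.2606, 0.1315]
tcp_rot: [0.0, 0.991, 0.132, 0.002]
wrist_force: [0.0, -0.5, -0.6]
opening: 0.0344
```

```bash
python3 - <<'E'
from h import *
print(*go([.6203,-.2585,.03],.285))
E
```

```text
[ -0.4564  -2.3266 101.5054] [ 0.0009 -0.0035 -0.0194]
```

Emit:
move_arm(turn=[[0,-0.003,-0.018],[0,0,0],[0,0,0],[0,0,0],[0,0,0],[0,0,0],[0,0,0]], translation=[[0,-2,10],[0,0,20],[0,0,20],[0,0,18],[0,0,12],[0,0,5],[0,0,0]], jaw=[255,255,255,255,255,255,255])

```text
time: 10.1
position: [0.619, -0.256, 0.0399]
tcp_rot: [0.0, 0.99, 0.141, 0.001]
wrist_force: [-0.1, -1.4, -0.7]
opening: 0.0343
```

```bash
python3 - <<'E'
from h import *
s=sensors.read_state(); print(s['wrist_force']);print(*go([.6203,-.2585,.0285],.285))
E
```

```text
[-0.1195 -1.3634 -0.7327]
[ 0.524   2.7832 11.3804] [ 0.0012 -0.0014 -0.0029]
```

Emit:
move_arm(turn=[[0,0,0],[0,0,0],[0,0,0],[0,0,0],[0,0,0]], translation=[[0.5,2.5,4],[0,0,3],[0,0,2],[0,0,0],[0,0,0]], jaw=[255,255,255,255,255])

```text
time: 10.52
position: [0.6212, -0.2583, 0.032]
tcp_rot: [0.001, 0.99, 0.141, 0.002]
wrist_force: [0.5, 0.3, -0.3]
opening: 0.0343
```

Emit:
move_arm(turn=[[0,0,0],[0,0,0],[0,0,0]], translation=[[0,0,2],[0,0,1],[0,0,0]], jaw=[255,255,255])

```text
time: 10.77
position: [0.6219, -0.2587, 0.0298]
tcp_rot: [0.002, 0.99, 0.141, 0.003]
wrist_force: [0.4, 0.5, -0.2]
opening: 0.0342
```

Emit:
move_arm(turn=[[0,0,0],[0,0,0]], translation=[[0,0,1],[0,0,0]], jaw=[255,255])

```text
time: 10.93
position: [0.622, -0.2587, 0.0288]
tcp_rot: [0.002, 0.99, 0.141, 0.003]
wrist_force: [-0.4, 0.5, -0.4]
opening: 0.0342
```

Emit:
move_arm(turn=[[0,0,0],[0,0,0]], translation=[[0,0,1],[0,0,0]], jaw=[255,255])

```text
time: 11.1
position: [0.622, -0.2587, 0.0278]
tcp_rot: [0.002, 0.99, 0.141, 0.003]
wrist_force: [0.3, 0.1, -0.6]
opening: 0.0344
```

Emit:
move_arm(turn=[[0,0,0],[0,0,0]], translation=[[0,0,1],[0,0,0]], jaw=[255,255])

```text
time: 11.27
position: [0.6225, -0.2592, 0.0278]
tcp_rot: [0.002, 0.99, 0.141, 0.003]
wrist_force: [-0.2, -0.2, -1.2]
opening: 0.0344
```

Emit:
move_arm(turn=[[0,0,0],[0,0,0]], translation=[[0,0,1],[0,0,0]], jaw=[255,255])

```text
time: 11.43
position: [0.623, -0.2597, 0.0278]
tcp_rot: [0.003, 0.99, 0.14, 0.004]
wrist_force: [1.3, 0.2, -0.2]
opening: 0.0344
```

Emit:
move_arm(turn=[[0,0,0],[0,0,0]], translation=[[0,0,1.5],[0,0,0]], jaw=[255,255])

```text
time: 11.6
position: [0.6237, -0.2606, 0.0279]
tcp_rot: [0.004, 0.99, 0.14, 0.005]
wrist_force: [-0.5, 0.9, -0.4]
opening: 0.0345
```

```bash
python3 - <<'E'
from h import *
s=sensors.read_state(); print(s['q'],s['joint_torque'],s['wrist_force'],s['ft_torque'],s['position'])
b=vision.get_image('scene')[:,:,::-1][160:280,110:290]; a=vision.get_image('side')[:,:,::-1][130:240,250:370]
r=lambda i:cv2.resize(i,(int(i.shape[1]*310/i.shape[0]),310),interpolation=cv2.INTER_CUBIC)
cv2.imwrite('pics/w7.png',np.hstack([r(b),r(a)])[:,:800])
E
```

```text
[-0.3948  0.6371  0.1698  1.0911 -0.0019  0.8946] [  -0.1238 -103.5731   47.3362   -0.1431   -0.1191    0.0013] [-0.4559  0.8651 -0.3624] [ 0.0301  0.0629 -0.016 ] [ 0.6237 -0.2606  0.0279]
```

View pics/w7.png

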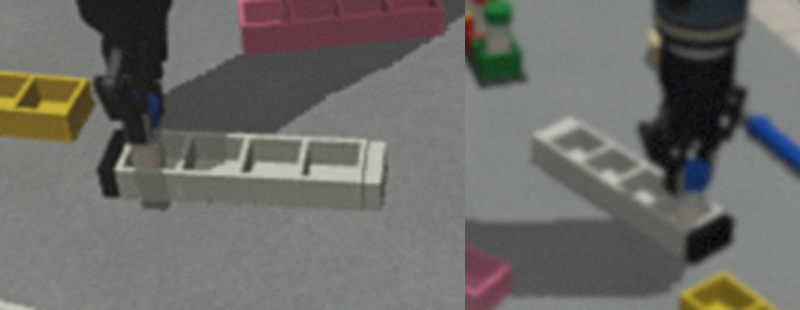

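Z stops at 0.0278 against an expected floor height of 0.0277. Each step there only drifts the pose slightly, so the bottle is on the floor, in the pocket by the black plate. Release and rise.

Emit:
move_arm(turn=[[0,0,0],[0,0,0],[0,0,0],[0,0,0],[0,0,0],[0,0,0],[0,0,0],[0,0,0],[0,0,0],[0,0,0]], translation=[[0,0,0],[0,0,0],[0,0,0],[0,0,0],[0,0,0],[0,0,-10],[0,0,-30],[0,0,-35],[0,0,-35],[0,0,0]], jaw=[0,0,0,0,0,0,0,0,0,0])

```text
time: 12.53
position: [0.6198, -0.2582, 0.1407]
tcp_rot: [0.002, 0.99, 0.14, 0.002]
wrist_force: [0.9, 0.1, 0.1]
opening: 0.0851
```

```bash
python3 - <<'E'
from h import *
s=sensors.read_state(); print(s['position'],s['opening'])
im=vision.get_image('wrist'); cv2.imwrite('pics/w8.png',im[:,:,::-1])
print(*go([.583,.239,.15],-.11))
E
```

```text
[ 0.6198 -0.2582  0.1407] 0.08513614541021912
[ 103.4244 -487.4249  -13.2397] [ 0.0023 -0.0018  0.3919]
```

View pics/w8.png

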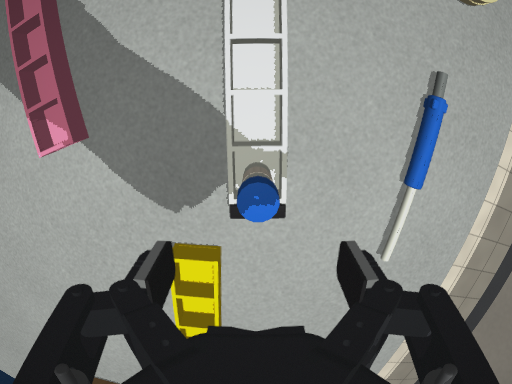

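Blue stands upright in the pocket by the black plate at (258,197). Next, yellow.

Emit:
move_arm(turn=[[0,0,0],[0,0,0],[0,0,0],[0,0,0],[0,0,0],[0,0,0],[0,0,0],[0,0,0],[0,0,0],[0,0,0],[0,0,0],[0,0,0]], translation=[[5,-25,-5],[8,-38,-1],[8,-38,-1],[8,-38,-1],[8,-38,-1],[8,-38,-1],[8,-38,-1],[8,-38,-1],[8,-38,-1],[8,-38,-1],[8,-38,-1],[8,-38,-1]], jaw=[0,0,0,0,0,0,0,0,0,0,0,0])

```text
time: 13.58
position: [0.5818, 0.2046, 0.1505]
tcp_rot: [0.002, 0.991, 0.135, -0.001]
wrist_force: [1.4, -0.6, 0.2]
opening: 0.0857
```

Emit:
move_arm(turn=[[0,0,0],[0,0,0],[0,0,0.1],[0,0,0.1],[0,0,0.1],[0,0,0.09],[0,0,0]], translation=[[6,-28,0],[4,-20,0],[0,0,0],[0,0,0],[0,0,0],[0,0,0],[0,0,0]], jaw=[0,0,0,0,0,0,0])

```text
time: 14.17
position: [0.5734, 0.2663, 0.147]
tcp_rot: [0.002, 0.998, -0.063, -0.003]
wrist_force: [-0.7, 0.5, 1.1]
opening: 0.0856
```

```bash
python3 - <<'E'
from h import *
s=sensors.read_state()
im=vision.get_image('wrist'); cv2.imwrite('pics/w9.png',im[:,:,::-1])
hsv=cv2.cvtColor(im,cv2.COLOR_RGB2HSV)
print(s['position'],*go([.584,.239,.10],-.11,s))
E
```

```text
[0.5734 0.2663 0.147 ] [14.1583 25.5107 47.0882] [ 0.0051  0.0049 -0.0155]
```

View pics/w9.png

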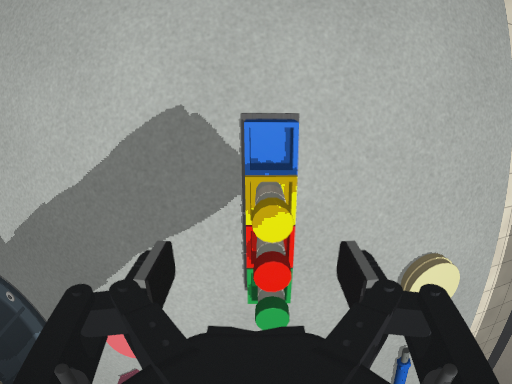

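Caps now: yellow (273,222), red (272,271), green (272,311).

```bash
python3 - <<'E'
from h import *
s=sensors.read_state()
for u in [(273,222),(272,271),(272,311)]: print(wrist(s,u,.095))
print(*go([.5845,.240,.0335],-.11,s))
E
```

```text
[0.5837 0.2392 0.095 ]
[0.5781 0.1897 0.095 ]
[0.5736 0.14   0.095 ]
[ 14.7288  24.0815 113.5405] [ 0.0051  0.005  -0.0103]
```

Emit:
move_arm(turn=[[0.005,0.005,-0.01],[0,0,0],[0,0,0],[0,0,0],[0,0,0],[0,0,0],[0,0,0],[0,0,0]], translation=[[7,12,0],[7,12,0],[0,0,0],[0,0,25],[0,0,25],[0,0,25],[0,0,15],[0,0,0]], jaw=[0,0,0,0,0,0,0,0])

```text
time: 14.88
position: [0.5864, 0.2379, 0.0546]
tcp_rot: [-0.0, 0.999, -0.047, 0.001]
wrist_force: [-0.2, 0.3, -0.4]
opening: 0.0855
```

```bash
python3 - <<'E'
from h import *
print(*go([.5845,.240,.0335],-.11))
E
```

```text
[-2.0772 -1.9105 21.1117] [-0.0011 -0.0017  0.0165]
```

Emit:
move_arm(turn=[[0,0,0.016],[0,0,0],[0,0,0],[0,0,0]], translation=[[-2,-2,10],[0,0,8],[0,0,2],[0,0,0]], jaw=[0,0,0,0])

```text
time: 15.22
position: [0.5851, 0.2396, 0.0355]
tcp_rot: [-0.001, 0.999, -0.053, 0.001]
wrist_force: [-0.7, -0.2, 0.1]
opening: 0.0854
```

```bash
python3 - <<'E'
from h import *
print(*go([.5845,.240,.0335],-.11))
E
```

```text
[-0.6177 -0.2945  1.9853] [-0.0011 -0.0016  0.0037]
```

Close, settle, then lift.

Emit:
move_arm(turn=[[0,0,0],[0,0,0],[0,0,0],[0,0,0],[0,0,0],[0,0,0],[0,0,0],[0,0,0],[0,0,0]], translation=[[0,0,2],[0,0,0],[0,0,0],[0,0,0],[0,0,0],[0,0,0],[0,0,0],[0,0,0],[0,0,0]], jaw=[0,255,255,255,255,255,255,255,255])

```text
time: 15.97
position: [0.5872, 0.2402, 0.0371]
tcp_rot: [-0.002, 0.999, -0.052, 0.003]
wrist_force: [-0.3, 0.5, -0.4]
opening: 0.0341
```

Emit:
move_arm(turn=[[0,0,0],[0,0,0],[0,0,0],[0,0,0],[0,0,0],[0,0,0]], translation=[[0,0,-8],[0,0,-20],[0,0,-30],[0,0,-30],[0,0,-20],[0,0,0]], jaw=[255,255,255,255,255,255])

```text
time: 16.47
position: [0.5844, 0.239, 0.1503]
tcp_rot: [-0.001, 0.999, -0.052, 0.001]
wrist_force: [0.6, 0.3, -0.3]
opening: 0.0344
```

```bash
python3 - <<'E'
from h import *
print(*go([.605,-.206,.15],.285))
E
```

```text
[ 66.9505 440.4573  -0.1372] [-0.0008 -0.002  -0.3897]
```

Emit:
move_arm(turn=[[0,0,0],[0,0,0],[0,0,0],[0,0,0],[0,0,0],[0,0,0],[0,0,0],[0,0,0],[0,0,0],[0,0,0],[0,0,0],[0,0,0]], translation=[[3,15,-2],[4,25,-1],[5,34,-1],[5,34,-1],[5,34,-1],[5,34,-1],[5,34,-1],[5,34,-1],[5,34,-1],[5,34,-1],[5,34,-1],[5,34,-1]], jaw=[255,255,255,255,255,255,255,255,255,255,255,255])

```text
time: 17.47
position: [0.5975, -0.1619, 0.1604]
tcp_rot: [-0.001, 0.999, -0.048, -0.001]
wrist_force: [0.8, -0.7, -0.4]
opening: 0.0345
```

Emit:
move_arm(turn=[[0,0,0],[0,0,0],[0,0,-0.1],[0,0,-0.1],[0,0,-0.1],[0,0,-0.09],[0,0,0],[0,0,0]], translation=[[5,28,0],[3,15,0],[0,0,0],[0,0,0],[0,0,0],[0,0,0],[0,0,0],[0,0,0]], jaw=[255,255,255,255,255,255,255,255])

```text
time: 18.13
position: [0.5937, -0.2222, 0.1552]
tcp_rot: [-0.002, 0.989, 0.147, -0.005]
wrist_force: [-0.4, -0.2, -0.7]
opening: 0.0344
```

```bash
python3 - <<'E'
from h import *
print(*go([.605,-.206,.14],.285))
E
```

```text
[ 15.6748 -12.076   15.1592] [-0.0051  0.0095  0.0107]
```

Emit:
move_arm(turn=[[-0.005,0.0095,0.01],[0,0,0],[0,0,0],[0,0,0]], translation=[[8,-6,0],[8,-6,0],[0,0,5],[0,0,0]], jaw=[255,255,255,255])

```text
time: 18.47
position: [0.6049, -0.2061, 0.149]
tcp_rot: [-0.0, 0.991, 0.137, -0.001]
wrist_force: [-0.4, 0.2, -1.1]
opening: 0.0345
```

```bash
python3 - <<'E'
from h import *
print(*go([.605,-.206,.035],.285))
E
```

```text
[  0.2696  -0.0111 114.0419] [-0.0007  0.0014 -0.01  ]
```

Emit:
move_arm(turn=[[0,0.0014,-0.01],[0,0,0],[0,0,0],[0,0,0],[0,0,0],[0,0,0],[0,0,0]], translation=[[0,0,15],[0,0,22],[0,0,22],[0,0,20],[0,0,15],[0,0,7],[0,0,0]], jaw=[255,255,255,255,255,255,255])

```text
time: 19.05
position: [0.6043, -0.2067, 0.0435]
tcp_rot: [-0.0, 0.99, 0.14, -0.0]
wrist_force: [-0.7, -0.3, -0.5]
opening: 0.034
```

```bash
python3 - <<'E'
from h import *
print(*go([.605,-.206,.031],.285))
E
```

```text
[ 0.8955 -0.4483 12.5316] [-0.0002  0.0009 -0.0035]
```

Emit:
move_arm(turn=[[0,0,0],[0,0,0],[0,0,0],[0,0,0]], translation=[[1,0,5],[0,0,4],[0,0,1],[0,0,0]], jaw=[255,255,255,255])

```text
time: 19.38
position: [0.6064, -0.207, 0.0349]
tcp_rot: [0.001, 0.99, 0.14, 0.0]
wrist_force: [0.1, 0.4, -0.4]
opening: 0.0341
```

Emit:
move_arm(turn=[[0,0,0]], translation=[[0,0,1]], jaw=[255])

```text
time: 19.47
position: [0.6068, -0.2071, 0.0345]
tcp_rot: [0.001, 0.99, 0.14, 0.001]
wrist_force: [-0.3, -0.3, -0.4]
opening: 0.0344
```

Emit:
move_arm(turn=[[0,0,0]], translation=[[0,0,1]], jaw=[255])

```text
time: 19.55
position: [0.6071, -0.2072, 0.0339]
tcp_rot: [0.001, 0.99, 0.14, 0.001]
wrist_force: [-0.0, -0.0, -0.2]
opening: 0.0342
```

Emit:
move_arm(turn=[[0,0,0],[0,0,0]], translation=[[-1,0,2],[0,0,0]], jaw=[255,255])

```text
time: 19.72
position: [0.6065, -0.2077, 0.0323]
tcp_rot: [0.001, 0.99, 0.14, 0.002]
wrist_force: [-0.7, 0.5, -0.6]
opening: 0.0344
```

Emit:
move_arm(turn=[[0,0,0]], translation=[[0,0,1.5]], jaw=[255])

```text
time: 19.8
position: [0.6067, -0.2078, 0.0311]
tcp_rot: [0.001, 0.99, 0.14, 0.002]
wrist_force: [0.9, -0.6, -0.7]
opening: 0.0343
```

Emit:
move_arm(turn=[[0,0,0]], translation=[[0,0,1.5]], jaw=[255])

```text
time: 19.88
position: [0.6071, -0.2082, 0.0305]
tcp_rot: [0.002, 0.99, 0.14, 0.002]
wrist_force: [-8.1, -0.7, 24.3]
opening: 0.0344
```

Contact: 24 N upward at z 0.0305, as predicted. Release and lift.

Emit:
move_arm(turn=[[0,0,0],[0,0,0],[0,0,0],[0,0,0],[0,0,0],[0,0,0],[0,0,0],[0,0,0],[0,0,0],[0,0,0],[0,0,0]], translation=[[0,0,0],[0,0,0],[0,0,0],[0,0,0],[0,0,0],[0,0,0],[0,0,-10],[0,0,-30],[0,0,-35],[0,0,-35],[0,0,0]], jaw=[255,0,0,0,0,0,0,0,0,0,0])

```text
time: 20.8
position: [0.6042, -0.2071, 0.1453]
tcp_rot: [0.001, 0.99, 0.14, 0.0]
wrist_force: [1.0, -0.1, 1.6]
opening: 0.0852
```

```bash
python3 - <<'E'
from h import *
print(*go([.578,.188,.15],-.11))
E
```

```text
[  84.2231 -386.9033   -5.3654] [ 0.0016 -0.0009  0.3905]
```

Emit:
move_arm(turn=[[0,0,0],[0,0,0],[0,0,0],[0,0,0],[0,0,0],[0,0,0],[0,0,0],[0,0,0],[0,0,0],[0,0,0],[0,0,0],[0,0,0]], translation=[[5,-25,-5],[8,-36,-1],[8,-36,-1],[8,-36,-1],[8,-36,-1],[8,-36,-1],[8,-36,-1],[8,-36,-1],[8,-36,-1],[8,-36,-1],[5,-25,-1],[2,-8,0]], jaw=[0,0,0,0,0,0,0,0,0,0,0,0])

```text
time: 21.8
position: [0.5806, 0.1973, 0.1706]
tcp_rot: [0.002, 0.991, 0.136, 0.007]
wrist_force: [0.7, 0.5, 0.3]
opening: 0.0854
```

Emit:
move_arm(turn=[[0,0,0.1],[0,0,0.1],[0,0,0.1],[0,0,0.09],[0,0,0],[0,0,0]], translation=[[0,0,0],[0,0,0],[0,0,0],[0,0,0],[0,0,0],[0,0,0]], jaw=[0,0,0,0,0,0])

```text
time: 22.3
position: [0.5805, 0.1997, 0.1732]
tcp_rot: [0.0, 0.998, -0.063, 0.009]
wrist_force: [-0.8, -0.0, -0.5]
opening: 0.0853
```

```bash
python3 - <<'E'
from h import *
s=sensors.read_state()
im=vision.get_image('wrist'); cv2.imwrite('pics/w10.png',im[:,:,::-1])
print(s['position'],*go([.578,.187,.0335],-.11,s))
E
```

```text
[0.5805 0.1997 0.1732] [ -3.296   12.9176 139.6226] [-0.0002 -0.0174 -0.0161]
```

View pics/w10.png

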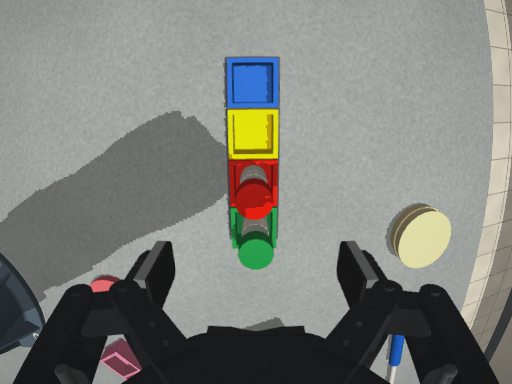

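Red cap at (254,200), green cap at (256,250).

```bash
python3 - <<'E'
from h import *
s=sensors.read_state()
for u in [(254,200),(256,250)]: print(wrist(s,u,.095))
E
```

```text
[0.5776 0.1847 0.095 ]
[0.5729 0.1325 0.095 ]
```

Emit:
move_arm(turn=[[0,-0.0174,-0.016],[0,0,0],[0,0,0],[0,0,0],[0,0,0],[0,0,0],[0,0,0]], translation=[[-2,6,0],[-2,6,0],[0,0,15],[0,0,25],[0,0,20],[0,0,10],[0,0,0]], jaw=[0,0,0,0,0,0,0])

```text
time: 22.93
position: [0.5762, 0.1851, 0.1026]
tcp_rot: [-0.001, 0.999, -0.049, 0.003]
wrist_force: [-0.9, -0.8, 0.4]
opening: 0.0856
```

```bash
python3 - <<'E'
from h import *
print(*go([.578,.187,.0335],-.11))
E
```

```text
[ 1.2249 -2.0051 69.1608] [-0.0015 -0.0055  0.0125]
```

Emit:
move_arm(turn=[[-0.0015,-0.0055,0.0125],[0,0,0],[0,0,0],[0,0,0],[0,0,0]], translation=[[1,0,10],[0,0,25],[0,0,18],[0,0,6],[0,0,0]], jaw=[0,0,0,0,0])

```text
time: 23.35
position: [0.5792, 0.1843, 0.0437]
tcp_rot: [-0.001, 0.998, -0.055, 0.002]
wrist_force: [0.0, -0.0, -0.0]
opening: 0.0855
```

```bash
python3 - <<'E'
from h import *
print(*go([.578,.186,.0335],-.11))
E
```

```text
[-1.3862 -1.5541 10.1519] [-0.0012 -0.0037 -0.0004]
```

Emit:
move_arm(turn=[[0,-0.003,0],[0,0,0],[0,0,0],[0,0,0],[0,0,0],[0,0,0],[0,0,0],[0,0,0],[0,0,0],[0,0,0],[0,0,0]], translation=[[-1,-1,6],[0,0,4],[0,0,0],[0,0,0],[0,0,0],[0,0,0],[0,0,0],[0,0,0],[0,0,0],[0,0,0],[0,0,0]], jaw=[0,0,0,255,255,255,255,255,255,255,255])

```text
time: 24.27
position: [0.5811, 0.1864, 0.0377]
tcp_rot: [-0.002, 0.998, -0.055, 0.003]
wrist_force: [0.8, -0.1, 0.2]
opening: 0.034
```

Emit:
move_arm(turn=[[0,0,0],[0,0,0],[0,0,0],[0,0,0],[0,0,0],[0,0,0]], translation=[[0,0,-8],[0,0,-20],[0,0,-30],[0,0,-30],[0,0,-20],[0,0,0]], jaw=[255,255,255,255,255,255])

```text
time: 24.77
position: [0.5782, 0.1853, 0.151]
tcp_rot: [-0.001, 0.998, -0.055, 0.001]
wrist_force: [0.6, 0.3, 0.5]
opening: 0.0341
```

```bash
python3 - <<'E'
from h import *
print(*go([.590,-.154,.15],.285))
E
```

```text
[ 49.0499 335.9202   0.4877] [-0.0014 -0.0024 -0.3953]
```

Emit:
move_arm(turn=[[0,0,0],[0,0,0],[0,0,0],[0,0,0],[0,0,0],[0,0,0],[0,0,0],[0,0,0],[0,0,0],[0,0,0],[0,0,0],[0,0,0]], translation=[[3,15,-2],[4,25,-1],[5,33,-1],[5,33,-1],[5,33,-1],[5,33,-1],[5,33,-1],[5,33,-1],[5,33,-1],[6,27,0],[5,17,0],[0,8,0]], jaw=[255,255,255,255,255,255,255,255,255,255,255,255])

```text
time: 25.77
position: [0.592, -0.1599, 0.1585]
tcp_rot: [-0.001, 0.999, -0.053, -0.001]
wrist_force: [0.6, -0.8, -0.6]
opening: 0.0345
```

Emit:
move_arm(turn=[[0,0,-0.1],[0,0,-0.1],[0,0,-0.1],[0,0,-0.095],[0,0,0],[0,0,0]], translation=[[0,0,0],[0,0,0],[0,0,0],[0,0,0],[0,0,0],[0,0,0]], jaw=[255,255,255,255,255,255])

```text
time: 26.27
position: [0.5883, -0.163, 0.1557]
tcp_rot: [-0.002, 0.989, 0.149, -0.003]
wrist_force: [-0.1, 0.5, -0.8]
opening: 0.0341
```

```bash
python3 - <<'E'
from h import *
print(*go([.590,-.154,.15],.285))
E
```

```text
[ 4.3369 -8.0635  5.7373] [-0.0049  0.0051  0.014 ]
```

Emit:
move_arm(turn=[[-0.005,0.005,0.014],[0,0,0],[0,0,0],[0,0,0],[0,0,0],[0,0,0],[0,0,0]], translation=[[4,-8,0],[0,0,0],[0,0,10],[0,0,22],[0,0,15],[0,0,5],[0,0,0]], jaw=[255,255,255,255,255,255,255])

```text
time: 26.85
position: [0.5887, -0.154, 0.0996]
tcp_rot: [-0.0, 0.991, 0.136, -0.0]
wrist_force: [-0.5, -0.7, -0.0]
opening: 0.0343
```

```bash
python3 - <<'E'
from h import *
print(*go([.590,-.154,.0317],.285))
E
```

```text
[ 1.3608  0.3693 67.934 ] [-0.0002  0.0009 -0.0127]
```

Emit:
move_arm(turn=[[0,0,-0.0125],[0,0,0],[0,0,0],[0,0,0],[0,0,0]], translation=[[1,0,10],[0,0,22],[0,0,18],[0,0,7],[0,0,0]], jaw=[255,255,255,255,255])

```text
time: 27.27
position: [0.591, -0.1546, 0.0411]
tcp_rot: [0.001, 0.99, 0.142, 0.001]
wrist_force: [0.2, 0.4, -0.5]
opening: 0.0344
```

```bash
python3 - <<'E'
from h import *
print(*go([.590,-.154,.0317],.285))
E
```

```text
[-0.8353 -0.8818  9.3971] [ 0.0014 -0.0017  0.0008]
```

Emit:
move_arm(turn=[[0,0,0],[0,0,0],[0,0,0],[0,0,0]], translation=[[-1,-1,4],[0,0,3],[0,0,0],[0,0,1]], jaw=[255,255,255,255])

```text
time: 27.6
position: [0.5911, -0.1543, 0.0349]
tcp_rot: [0.001, 0.99, 0.143, 0.002]
wrist_force: [-0.6, 0.5, -0.4]
opening: 0.0342
```

Emit:
move_arm(turn=[[0,0,0]], translation=[[0,0,1.2]], jaw=[255])

```text
time: 27.68
position: [0.5915, -0.1544, 0.0343]
tcp_rot: [0.001, 0.99, 0.143, 0.003]
wrist_force: [-0.1, -0.0, -1.2]
opening: 0.0341
```

Emit:
move_arm(turn=[[0,0,0]], translation=[[0,0,1.2]], jaw=[255])

```text
time: 27.77
position: [0.5919, -0.1545, 0.0334]
tcp_rot: [0.001, 0.99, 0.143, 0.003]
wrist_force: [0.2, -0.2, -0.6]
opening: 0.0341
```

Emit:
move_arm(turn=[[0,0,0]], translation=[[-0.5,0,1.2]], jaw=[255])

```text
time: 27.85
position: [0.5917, -0.1547, 0.0325]
tcp_rot: [0.002, 0.99, 0.143, 0.003]
wrist_force: [0.7, 0.7, -1.7]
opening: 0.0346
```

Emit:
move_arm(turn=[[0,0,0]], translation=[[-0.5,0,1.2]], jaw=[255])

```text
time: 27.93
position: [0.5914, -0.1549, 0.0314]
tcp_rot: [0.002, 0.99, 0.143, 0.004]
wrist_force: [0.4, -0.2, -0.1]
opening: 0.0344
```

Emit:
move_arm(turn=[[0,0,0]], translation=[[0,0,1]], jaw=[255])

```text
time: 28.02
position: [0.5917, -0.1552, 0.0312]
tcp_rot: [0.002, 0.99, 0.143, 0.004]
wrist_force: [-6.1, -0.2, 21.2]
opening: 0.0344
```

Contact at z 0.0312. Release and lift.

Emit:
move_arm(turn=[[0,0,0],[0,0,0],[0,0,0],[0,0,0],[0,0,0],[0,0,0],[0,0,0],[0,0,0],[0,0,0],[0,0,0],[0,0,0]], translation=[[0,0,0],[0,0,0],[0,0,0],[0,0,0],[0,0,0],[0,0,0],[0,0,-10],[0,0,-30],[0,0,-35],[0,0,-35],[0,0,0]], jaw=[255,0,0,0,0,0,0,0,0,0,0])

```text
time: 28.93
position: [0.5884, -0.1544, 0.1463]
tcp_rot: [0.001, 0.99, 0.143, 0.002]
wrist_force: [1.1, -0.2, 0.8]
opening: 0.0853
```

```bash
python3 - <<'E'
from h import *
print(*go([.573,.132,.15],-.11))
E
```

```text
[  66.0473 -279.0551   -4.3388] [ 0.0023 -0.0041  0.396 ]
```

Emit:
move_arm(turn=[[0,0,0],[0,0,0],[0,0,0],[0,0,0],[0,0,0],[0,0,0],[0,0,0],[0,0,0],[0,0,0],[0,0,0]], translation=[[5,-20,-3],[7,-32,0],[7,-32,0],[7,-32,0],[7,-32,0],[7,-32,0],[7,-32,0],[7,-32,0],[5,-20,0],[2,-6,0]], jaw=[0,0,0,0,0,0,0,0,0,0])

```text
time: 29.77
position: [0.5727, 0.1311, 0.1583]
tcp_rot: [0.003, 0.99, 0.14, 0.008]
wrist_force: [-1.1, -0.9, 0.9]
opening: 0.0851
```

Emit:
move_arm(turn=[[0,0,0.1],[0,0,0.1],[0,0,0.1],[0,0,0.095],[0,0,0],[0,0,0]], translation=[[0,0,0],[0,0,0],[0,0,0],[0,0,0],[0,0,0],[0,0,0]], jaw=[0,0,0,0,0,0])

```text
time: 30.27
position: [0.5731, 0.1323, 0.1611]
tcp_rot: [0.001, 0.998, -0.063, 0.01]
wrist_force: [-0.1, -0.8, 0.1]
opening: 0.0853
```

```bash
python3 - <<'E'
from h import *
s=sensors.read_state()
im=vision.get_image('wrist'); cv2.imwrite('pics/w11.png',im[:,:,::-1])
h=cv2.cvtColor(im,cv2.COLOR_RGB2HSV); m=cv2.inRange(h,(50,100,60),(85,255,255))
n,l,st,ce=cv2.connectedComponentsWithStats(m); print([(x,c) for x,c in zip(st[1:].tolist(),ce[1:]) if x[4]>100])
print(s['position'],*go([.573,.132,.0335],-.11,s))
E
```

```text
[([226, 149, 52, 64, 2574], array([252.2879, 178.8469]))]
[0.5731 0.1323 0.1611] [ -2.56     0.2381 127.5582] [ 0.0004 -0.0196 -0.0157]
```

View pics/w11.png

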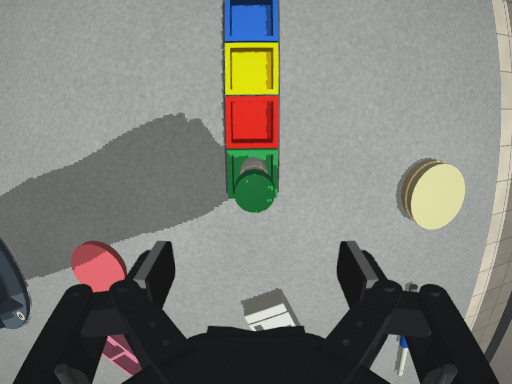

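Green cap at (255,192).

```bash
python3 - <<'E'
from h import *
print(wrist(sensors.read_state(),(255,192),.095))
E
```

```text
[0.5726 0.1289 0.095 ]
```

Emit:
move_arm(turn=[[0,-0.0195,-0.016],[0,0,0],[0,0,0],[0,0,0],[0,0,0],[0,0,0]], translation=[[-2,0,0],[0,0,10],[0,0,22],[0,0,18],[0,0,8],[0,0,0]], jaw=[0,0,0,0,0,0])

```text
time: 30.82
position: [0.5722, 0.1311, 0.1001]
tcp_rot: [0.0, 0.999, -0.049, 0.002]
wrist_force: [0.1, 0.4, 0.4]
opening: 0.0854
```

```bash
python3 - <<'E'
from h import *
print(*go([.573,.132,.0335],-.11))
E
```

```text
[ 0.4826 -0.9774 66.6338] [-0.0001 -0.0035  0.0119]
```

Target y = 0.130.

Emit:
move_arm(turn=[[0,-0.0035,0.012],[0,0,0],[0,0,0],[0,0,0],[0,0,0]], translation=[[0,1,10],[0,0,24],[0,0,16],[0,0,6],[0,0,0]], jaw=[0,0,0,0,0])

```text
time: 31.23
position: [0.5735, 0.1298, 0.0429]
tcp_rot: [-0.0, 0.998, -0.055, 0.001]
wrist_force: [-0.6, -0.2, -0.3]
opening: 0.0853
```

```bash
python3 - <<'E'
from h import *
print(*go([.573,.130,.0335],-.11))
E
```

```text
[-0.5225 -0.1345  9.381 ] [-0.001  -0.0029 -0.0009]
```

Emit:
move_arm(turn=[[0,-0.003,0],[0,0,0],[0,0,0],[0,0,0],[0,0,0],[0,0,0],[0,0,0],[0,0,0],[0,0,0],[0,0,0],[0,0,0]], translation=[[0,0,6],[0,0,4],[0,0,0],[0,0,0],[0,0,0],[0,0,0],[0,0,0],[0,0,0],[0,0,0],[0,0,0],[0,0,0]], jaw=[0,0,0,255,255,255,255,255,255,255,255])

```text
time: 32.15
position: [0.5762, 0.1304, 0.0363]
tcp_rot: [-0.001, 0.998, -0.055, 0.003]
wrist_force: [0.6, 0.3, -0.8]
opening: 0.0341
```

Emit:
move_arm(turn=[[0,0,0],[0,0,0],[0,0,0],[0,0,0],[0,0,0],[0,0,0]], translation=[[0,0,-8],[0,0,-20],[0,0,-30],[0,0,-30],[0,0,-20],[0,0,0]], jaw=[255,255,255,255,255,255])

```text
time: 32.65
position: [0.5734, 0.1296, 0.1497]
tcp_rot: [-0.001, 0.998, -0.055, 0.001]
wrist_force: [0.4, 0.6, -0.7]
opening: 0.0343
```

```bash
python3 - <<'E'
from h import *
print(*go([.575,-.102,.15],.285))
E
```

```text
[ 27.2341 230.0085  -0.579 ] [-0.0012 -0.0013 -0.396 ]
```

Emit:
move_arm(turn=[[0,0,0],[0,0,0],[0,0,0],[0,0,0],[0,0,0],[0,0,0],[0,0,0],[0,0,0],[0,0,0],[0,0,0]], translation=[[3,15,-2],[4,25,0],[4,32,0],[4,32,0],[4,32,0],[4,32,0],[4,28,0],[2,16,0],[1,8,0],[0,0,0]], jaw=[255,255,255,255,255,255,255,255,255,255])

```text
time: 33.48
position: [0.579, -0.1006, 0.1532]
tcp_rot: [-0.001, 0.999, -0.054, 0.002]
wrist_force: [0.1, 0.6, 0.4]
opening: 0.0342
```

Emit:
move_arm(turn=[[0,0,-0.1],[0,0,-0.1],[0,0,-0.1],[0,0,-0.095],[0,0,0],[0,0,0]], translation=[[0,0,0],[0,0,0],[0,0,0],[0,0,0],[0,0,0],[0,0,0]], jaw=[255,255,255,255,255,255])

```text
time: 33.98
position: [0.5788, -0.0949, 0.1527]
tcp_rot: [-0.002, 0.988, 0.152, 0.002]
wrist_force: [-0.0, 0.7, -0.5]
opening: 0.0344
```

```bash
python3 - <<'E'
from h import *
print(*go([.575,-.102,.15],.285))
E
```

```text
[-5.7217  5.6568  2.649 ] [-0.0033 -0.0036  0.02  ]
```

Emit:
move_arm(turn=[[-0.003,-0.0035,0.02],[0,0,0],[0,0,0],[0,0,0],[0,0,0],[0,0,0],[0,0,0]], translation=[[-5,6,0],[0,0,0],[0,0,10],[0,0,22],[0,0,15],[0,0,5],[0,0,0]], jaw=[255,255,255,255,255,255,255])

```text
time: 34.57
position: [0.5756, -0.1013, 0.0972]
tcp_rot: [0.0, 0.991, 0.135, 0.0]
wrist_force: [-0.1, 0.0, -0.5]
opening: 0.0346
```

```bash
python3 - <<'E'
from h import *
print(*go([.575,-.102,.0303],.285))
E
```

```text
[-0.8381  0.5099 66.8936] [ 0.0004 -0.0008 -0.0138]
```

Emit:
move_arm(turn=[[0,0,-0.0135],[0,0,0],[0,0,0],[0,0,0],[0,0,0]], translation=[[-1,0,10],[0,0,22],[0,0,17],[0,0,7],[0,0,0]], jaw=[255,255,255,255,255])

```text
time: 34.98
position: [0.5759, -0.1019, 0.0415]
tcp_rot: [0.001, 0.99, 0.14, 0.002]
wrist_force: [0.5, 0.5, -1.9]
opening: 0.0346
```

```bash
python3 - <<'E'
from h import *
print(*go([.575,-.102,.0303],.285))
E
```

```text
[-0.9179 -0.1761 11.1781] [ 0.0016 -0.0034 -0.0033]
```

Emit:
move_arm(turn=[[0.001,-0.003,0],[0,0,0],[0,0,0],[0,0,0],[0,0,0]], translation=[[-1,0,5],[0,0,4],[0,0,0],[0,0,1],[0,0,1]], jaw=[255,255,255,255,255])

```text
time: 35.4
position: [0.5768, -0.1026, 0.0331]
tcp_rot: [0.001, 0.99, 0.14, 0.002]
wrist_force: [-0.1, 1.1, -0.9]
opening: 0.0341
```

Emit:
move_arm(turn=[[0,0,0]], translation=[[0,0,1.2]], jaw=[255])

```text
time: 35.48
position: [0.5772, -0.1027, 0.0323]
tcp_rot: [0.001, 0.99, 0.14, 0.002]
wrist_force: [0.3, 0.3, -0.1]
opening: 0.0346
```

Emit:
move_arm(turn=[[0,0,0]], translation=[[-0.5,0,1.2]], jaw=[255])

```text
time: 35.57
position: [0.577, -0.1028, 0.0313]
tcp_rot: [0.001, 0.99, 0.14, 0.003]
wrist_force: [0.0, 0.2, -1.2]
opening: 0.0345
```

Emit:
move_arm(turn=[[0,0,0]], translation=[[-0.5,0,1.2]], jaw=[255])

```text
time: 35.65
position: [0.5766, -0.103, 0.0302]
tcp_rot: [0.001, 0.99, 0.14, 0.003]
wrist_force: [0.3, 0.1, 0.2]
opening: 0.0347
```

Emit:
move_arm(turn=[[0,0,0]], translation=[[0,0,0.7]], jaw=[255])

```text
time: 35.73
position: [0.5768, -0.1032, 0.0298]
tcp_rot: [0.001, 0.99, 0.14, 0.003]
wrist_force: [-4.4, -1.2, 13.9]
opening: 0.0343
```

Contact. Release, lift and move back toward the blocks for a final look.

Emit:
move_arm(turn=[[0,0,0],[0,0,0],[0,0,0],[0,0,0],[0,0,0],[0,0,0],[0,0,0],[0,0,0],[0,0,0],[0,0,0],[0,0,0]], translation=[[0,0,0],[0,0,0],[0,0,0],[0,0,0],[0,0,0],[0,0,0],[0,0,-10],[0,0,-30],[0,0,-35],[0,0,-35],[0,0,0]], jaw=[255,0,0,0,0,0,0,0,0,0,0])

```text
time: 36.65
position: [0.5737, -0.1026, 0.145]
tcp_rot: [0.001, 0.99, 0.14, 0.001]
wrist_force: [1.7, -0.1, 1.4]
opening: 0.0854
```

Emit:
move_arm(turn=[[0,0,0],[0,0,0],[0,0,0],[0,0,0],[0,0,0],[0,0,0],[0,0,0],[0,0,0]], translation=[[0,0,-30],[0,0,-20],[5,-30,0],[5,-30,0],[5,-30,0],[5,-30,0],[0,-15,0],[0,0,0]], jaw=[0,0,0,0,0,0,0,0])

```text
time: 37.32
position: [0.5559, 0.0368, 0.2054]
tcp_rot: [0.001, 0.99, 0.138, 0.006]
wrist_force: [-0.2, -0.5, 0.5]
opening: 0.0851
```

```bash
python3 - <<'E'
from h import *
b=vision.get_image('scene')[:,:,::-1][160:260,130:290]; a=vision.get_image('side')[:,:,::-1][120:240,250:370]
r=lambda i:cv2.resize(i,(int(i.shape[1]*285/i.shape[0]),285),interpolation=cv2.INTER_CUBIC)
cv2.imwrite('pics/w12.png',np.hstack([r(b),r(a)])[:,:800])
s=sensors.read_state(); print(s['time'],s['position'],s['wrist_force'])
E
```

```text
37.4167 [0.5565 0.0346 0.2052] [-1.1719 -0.2125 -0.5922]
```

View pics/w12.png

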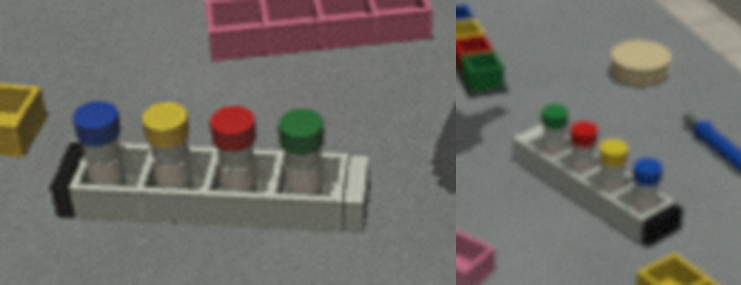

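Both views show all four upright in their pockets. From the black plate, the order is blue (97,122), yellow (165,123), red (233,128), green (301,131). The gripper is clear.

```bash
python3 -c "
from cell import order; print(order.hand_in())"
```

```text
the job is handed in; nothing more can be done
None
```

All four bottles are in the white rack and the job is handed in, at about 37 s of the 120 s allowed. From the black plate outward they stand blue, yellow, red, green, the same as the row's left-to-right order.

- **First grasp:** The first close on blue missed, and the fingers shut on air. Both cameras showed the real fingertips about 30 mm above the reported TCP height. I went lower, and every grasp after that held.
- **Set-downs:** Each bottle was lowered slowly until it touched, at the height predicted from its grasp, then released. The readings for yellow, red and green were 14–24 N. For blue no force showed; I took the stalled height as contact after a few extra 1–1.5 mm downward steps.
- **Last checks:** The final scene and side views show all four upright, one to a pocket, with the gripper open and well clear. I did not measure each bottle's exact position in its pocket.

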